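Make room in the stretcher-bar box

TASK

Slide the blue divider of the wooden bar box away from the robot until the compartment nearer the robot is long enough for the long red-ended stretcher bar, while the short yellow-ended bar still lies flat in the far compartment. Then lay the red-ended bar flat and lengthwise in the near compartment.

Things in the scene. Friction and masses are not known exactly. Their poses are not given: they have to be found in the camera images.
- bar_box: Open wooden box for canvas stretcher bars, fixed to the table. Outside 372 x 152 x 40 mm, inside 360 x 140 mm, walls 6 mm, floor 6 mm thick. Origin: centre of its underside. Its x axis runs along its length, away from the robot (inside faces of the end walls at x = -180 and +180 mm), y across it, z up. The box can be turned by up to about 9 degrees.
- divider (a joint): Clear length (m) of the near compartment, from the inside of the near end wall to the divider. It grows as the blue divider slides along the box's +x, away from the robot; travel stops at 0.255. The divider is an upright 8 mm plate across the whole box that slides with about 1.5 N of friction plus light drag (4 N per m/s) and stays where it is left; the far compartment's clear length is 0.352 minus this value.
- divider_grip (a point): Centre of the black grip block on top of the divider: 18 mm thick along the sliding direction (box x), 50 mm wide across the box, its top 21 mm above this point and 86 mm above the table; this point is 65 mm above the table, over the middle of the plate. Axes as the box's.
- red_bar_mid (a point): Centre of the loose pine stretcher bar with red ends, the longest one: 220 mm long (its x axis), 30 mm wide (y), 28 mm high (z), about 100 g. It lies flat on the table to the left of the box, roughly pointing away from the robot, beside a blue-ended (170 mm) and a green-ended (130 mm) bar of the same section, which are not wanted; the three may lie in any order, their centres about 120 mm apart.
- yellow_bar_mid (a point): Centre of the short loose stretcher bar with yellow ends: 90 mm long (x), 30 mm wide (y), 28 mm high (z), about 40 g. It starts flat in the far compartment, roughly lengthwise, near the far end wall.
Not all that is in view belongs to the job. What is shaped like the part that bears red_bar_mid but black or purple is not meant.

How it is judged:
By the outcome, as a careful person would: the job done as asked, in the order asked, and still so for the second after the job is handed in, with the robot touching nothing.
It also fails if it takes over 51 s, if anything falls off the work surface, if the arm or the gripper's body presses on something with over 40 N, if the wrist force passes 120 N, or if a joint passes its speed limit or range.

ROBOT

A 6-joint arm with a two-finger parallel gripper is mounted at the origin on the work surface. World frame = base frame: x ahead of the robot, y to its left, z up, the work surface at z = 0. Lengths are in mm, angles in rad, forces in N, time in s.
With the tool pointing down it reaches from about 300 to 775 mm from the base axis. Payload 14.6 kg.
Tool frame: the origin (TCP) lies between the finger pads; the fingertips stand 8 mm ahead of it and the grasp point (between the pads) lies 11 mm behind it; z points along the fingers, y is the direction in which the jaws open and shut (so a half turn about z gives the same grasp; the last joint's range is limited). The gripper opens to 94 mm and grips with 3 to 60 N. Pads are 16 mm wide; open, the fingers measure 119 mm over their backs; the gripper's body (75 mm by 177 mm) begins 78 mm behind the grasp point.
Start: joints at [-1.397, 0.3, 1.521, -0, 1.321, -0.067], TCP at [131.157, -534.123, 190.546] pointing down, gripper open.
Joint ranges: [-3.03, 3.03], [-0.79, 2.21], [0.23, 2.52], [-1.04, 4.18], [0, 3.07], [-2.55, 2.55]. Speed limits (rad/s): [2.22, 2.22, 2.57, 3.14, 3.14, 3.14].

INTERFACE

Orientations are given as [roll, pitch, yaw] about the fixed x, y, z axes, in that order (R = Rz(yaw) Ry(pitch) Rx(roll)).
In Python, from cell import manip gives the robot as it stands. The module is installed in compiled form; this text tells all that it offers.
- The arm moves only by the tool send_rows, never from a script. Its argument "series" is a list that holds one entry, the list of rows, each a list of 5 numbers: the opening, from 0 (shut) to 1 (fully open), then the shift along the tool's x, y, z in mm, then the turn about the tool's z in degrees. In form: [[[gripper, dx, dy, dz, roll], ...]]. A call has 1 to 10 rows; each row is the pose to reach, as a shift and turn from the pose commanded when the call began, along the tool's axes at that moment; what a row does not reach only later rows make up. A row lasts 1/10 s, in which the tool goes at most 50 mm and 8.59 degrees, less where a joint would pass 70% of its speed; a pose out of reach is approached as far as the arm can. A call with a gripper value outside its range is refused whole. The fingers move at their own pace and stop on an object; "newtons" is the grip in N (left out, the last holds). Time passes only in rows, so rows that repeat a pose let the fingers close. It gives the time, the measured TCP pose, the force and the opening at its end, in the units of the state.
- manip.read_state(): the state, without advancing time (a new reading comes with each control period).
- manip.camera(name): name is "side" or "top"; returns a dict with "img" (420x560x3 uint8, red, green, blue), "vfov" (degrees; the focal length in pixels is half the picture's height over the tangent of half this angle, whatever the lens; pixels are square), "cx", "cy" (the principal point, pixels), "dist" ([k1, k2, p1, p2, k3] as OpenCV has them; the pictures are not rectified), "pose" (4x4, takes a point from camera to world coordinates). Camera axes: x right, y down, z forward; pixel columns grow to the right and rows downward; lengths in mm; the calibration is good to about 2 mm. A picture is of the moment at which its call begins. There is no depth.
- manip.sign_off(): hands the job in, once; it reports no verdict.
Trained networks look in a picture, given as the dict that the camera call returned (one of the last four; its "shot" number tells which), for a name from the list of things; names that differ only in an ending like _2 or _b are one class to them, and where a whole thing is asked for, a point or a joint stands for the part that bears it (a point fixed in the world has none). Each returns a list of dicts, best first, with "conf" (0 to 1); they miss things now and then, are a little off and sometimes report something else, mostly with a low value. They report only what shows in the picture. A call takes as long as a camera call. They do not tell look-alikes from the thing itself.
- manip.find_in(target, picture): "rect" ([left, top, width, height] in pixels, round what is visible of it).
- manip.silhouettes(target, picture): "pixels" (420x560 bool, what is visible of it) and "rect" ([left, top, width, height] in pixels, round what is visible of it).
The state is a dict: "clock": time; "joints": joint angles; "qd": joint speeds; "effort": joint torques, N m; "eef_pos": TCP position; "eef_rot": TCP orientation; "wrist_force": force on the tool from outside, world axes, zero at the start; "moment": the same for the moment, N m; "finger_gap": finger opening in mm.
Only numpy, scipy, OpenCV 4.12 (cv2) and the standard library are available. Lean on these libraries where they do the work, as an engineer would, in place of code of your own. Each camera call takes 0.05 s, during which the arm holds its last target. There are 200 camera calls.

## Working session

There is one attempt and no reset: what is moved stays moved. The work goes in short steps, Python scripts to look and compute and a tool call to move; the robot and the scene stay as the last step left them, time stands still between calls to the robot, and variables do not carry over. Pictures are saved under pics/ and viewed, about 8 in all and at most 12, crops included, and the job is handed in when it is done.

Besides the shell and the picture viewer there is one more tool, called after "Emit:" as name([rows], argument=value, ...), one row to a line, values as JSON. send_rows: Moves the arm, as the interface text tells. Its arguments: {"type":"object","properties":{"series":{"type":"array"},"newtons":{"type":"number"}},"required":["series"]}

```bash
mkdir -p pics; cat > h.py <<'E'
import numpy as np, cv2
from cell import manip
from scipy.spatial.transform import Rotation as R
def K(c):
    f=c["img"].shape[0]/2/np.tan(np.radians(c["vfov"])/2)
    return np.array([[f,0,c["cx"]],[0,f,c["cy"]],[0,0,1.]])
def toworld(c,uv,z):
    p=cv2.undistortPoints(np.array(uv,float).reshape(-1,1,2),K(c),np.array(c["dist"],float)).reshape(-1,2)
    T=np.array(c["pose"]); d=np.c_[p,np.ones(len(p))]@T[:3,:3].T; o=T[:3,3]
    return o+d*((z-o[2])/d[:,2])[:,None]
def topix(c,X):
    T=np.linalg.inv(np.array(c["pose"])); 
    rv=cv2.Rodrigues(T[:3,:3])[0]
    return cv2.projectPoints(np.array(X,float).reshape(-1,1,3),rv,T[:3,3],K(c),np.array(c["dist"],float))[0].reshape(-1,2)
def save(n,img): cv2.imwrite(f"pics/{n}.png",cv2.cvtColor(img,cv2.COLOR_RGB2BGR))
E
python3 - <<'E'
from h import *
s=manip.read_state(); print(s["eef_pos"],s["eef_rot"],s["finger_gap"],s["clock"])
for n in("top","side"):
    c=manip.camera(n); save(n+"0",c["img"]); print(n,np.round(c["pose"],2).tolist(),c["vfov"])
    for t in("bar_box","divider_grip","red_bar_mid","yellow_bar_mid"):
        print(t,[(np.round(d["rect"]).tolist(),round(d["conf"],2)) for d in manip.find_in(t,c)][:5])
E
```

```text
[ 131.07893808 -533.85429308  189.96636124] [-3.14041043e+00 -5.26658158e-05  2.40729457e-01] 93.43645008374196 0.0
top [[0.02, -1.0, 0.04, 419.3], [-1.0, -0.01, 0.02, 30.29], [-0.02, -0.04, -1.0, 1087.73], [0.0, 0.0, 0.0, 1.0]] 52.535804266861746
bar_box [([334.0, 88.0, 68.0, 156.0], 0.8)]
divider_grip [([338.0, 180.0, 60.0, 5.0], 0.77)]
red_bar_mid [([349.0, 292.0, 90.0, 16.0], 0.82), ([167.0, 235.0, 40.0, 83.0], 0.6), ([200.0, 128.0, 27.0, 88.0], 0.56)]
yellow_bar_mid [([359.0, 99.0, 15.0, 38.0], 0.71)]
side [[-0.73, -0.49, 0.48, -30.59], [-0.69, 0.52, -0.51, 595.27], [-0.0, -0.7, -0.72, 831.06], [0.0, 0.0, 0.0, 1.0]] 47.79825299553081
bar_box [([238.0, 118.0, 146.0, 96.0], 0.56)]
divider_grip [([303.0, 147.0, 41.0, 32.0], 0.81)]
red_bar_mid [([178.0, 217.0, 61.0, 71.0], 0.92)]
yellow_bar_mid [([259.0, 130.0, 36.0, 23.0], 0.74)]
```

View pics/top0.png

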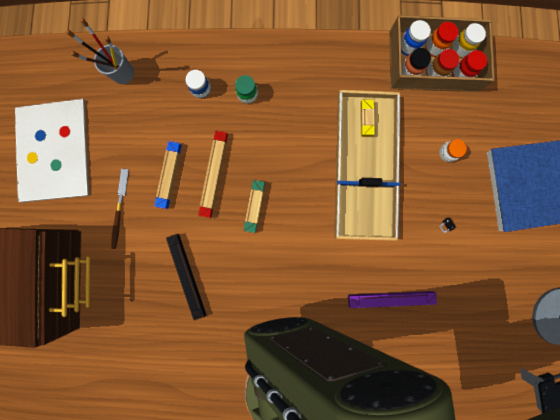

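View pics/side0.png

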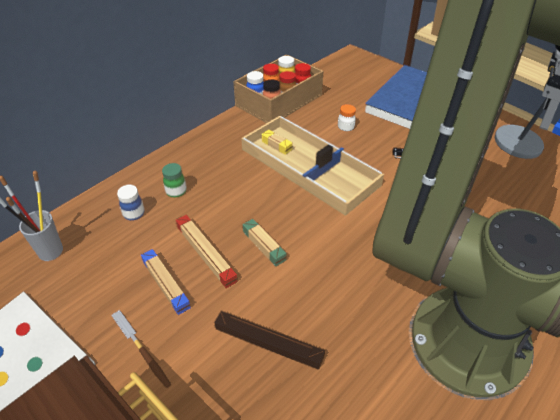

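Top view: three bars at (168,175) blue-ended, (213,175) red-ended and (256,206) green-ended. The black one at (187,276) and the purple one at (392,299) are look-alikes. The red-ended, longest one at (213,175) fits the description. The divider grip is at (371,182) and the yellow bar at (368,117).

```bash
cat > meas.py <<'E'
from h import *
def mask(c,t,near=None):
    L=manip.silhouettes(t,c)
    if near is not None:
        L=[d for d in L if abs(d["rect"][0]+d["rect"][2]/2-near[0])+abs(d["rect"][1]+d["rect"][3]/2-near[1])<40]
    return L[0]["pixels"] if L else None
def rect(c,m,z):
    # top-face rectangle of a mask: minAreaRect in world at height z
    cs=max(cv2.findContours(m.astype(np.uint8),cv2.RETR_EXTERNAL,cv2.CHAIN_APPROX_NONE)[0],key=len).reshape(-1,2)
    w=toworld(c,cs,z)[:,:2]; r=cv2.minAreaRect(w.astype(np.float32)); b=cv2.boxPoints(r)
    e=[b[1]-b[0],b[2]-b[1]]; e=max(e,key=np.linalg.norm); a=np.degrees(np.arctan2(e[1],e[0])); a=(a+90)%180-90
    return np.round(r[0],1),np.round(r[1],1),round(float(a),2)
E
python3 - <<'E'
from meas import *
c=manip.camera("top")
print("box",rect(c,mask(c,"bar_box"),40)); print("yel",rect(c,mask(c,"yellow_bar_mid"),34))
m=mask(c,"red_bar_mid",(213,175)); print("red",rect(c,m,28))
m=mask(c,"divider_grip"); print("div",rect(c,m,60)); ys,xs=np.where(m);print(xs.min(),xs.max(),ys.min(),ys.max())
hsv=cv2.cvtColor(c["img"],cv2.COLOR_RGB2HSV)
h,s,v=cv2.split(hsv)
red=(((h<6)|(h>174))&(s>170)&(v>70)); red[:,:190]=0; red[:,235:]=0; red[:120]=0; red[225:]=0
n,l,st,ce=cv2.connectedComponentsWithStats(red.astype(np.uint8))
for i in range(1,n):
    if st[i,4]>15: print("redend",st[i],toworld(c,[ce[i]],28)[0].round(1))
blk=(v<45); blk[:,:345]=0; blk[:,398:]=0; blk[:170]=0; blk[195:]=0
ys,xs=np.where(blk); print("grip",xs.min(),xs.max(),ys.min(),ys.max(),toworld(c,[[xs.mean(),ys.mean()]],80)[0].round(1))
a=cv2.resize(c["img"][80:250,150:410],None,fx=3,fy=3,interpolation=cv2.INTER_CUBIC); save("crop1",a)
E
```

```text
box (array([ 585.4, -171.6]), array([156.9, 373.7]), -1.16)
yel (array([ 704.4, -171.5]), array([95.4, 34.8]), 2.27)
red (array([557. , 213.3]), array([ 35.1, 220.3]), -9.94)
div (array([ 537.9, -169.6]), array([ 19.5, 151.6]), -89.02)
337 399 178 186
redend [214 131  13  10 107] [654.5 198.1  28. ]
redend [199 207  13  10 105] [461.1 232.6  28. ]
grip 359 381 178 186 [ 535.9 -170.3   80. ]
```

View pics/crop1.png

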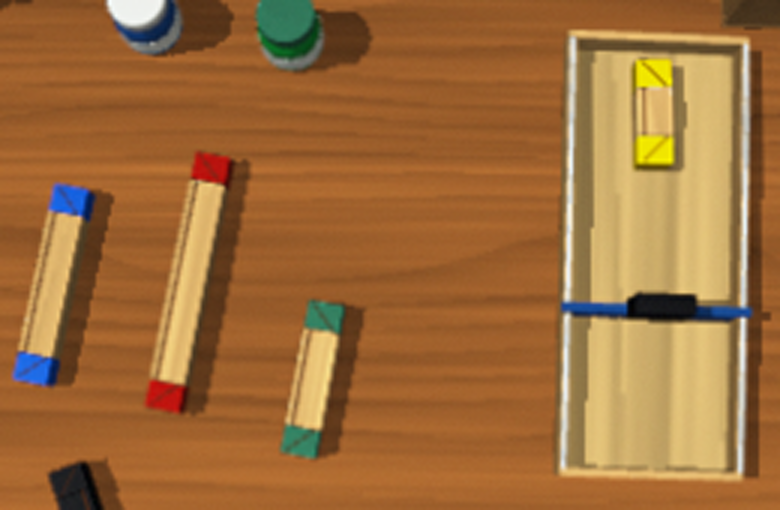

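The crop confirms the red-ended, longest bar at crop (190,280), centre about (557.5, 215), yaw −10°. The box is at about (585, −171.5), yaw −1.2°.

```bash
cat > go.py <<'E'
from h import *
import sys
x,y,z,yaw=map(float,sys.argv[1:5])
s=manip.read_state(); Rm=R.from_euler("xyz",s["eef_rot"]).as_matrix(); y0=np.degrees(np.arctan2(Rm[1,0],Rm[0,0]))
d=Rm.T@(np.array([x,y,z])-s["eef_pos"]); t=-((yaw-y0+180)%360-180)
print("t",round(s["clock"],2),"at",np.round(s["eef_pos"],1),"yaw",round(y0,1),"gap",round(s["finger_gap"],1),"j",np.round(s["joints"],2),"shift",np.round(d,1),"roll",round(t,1))
E
python3 go.py 536 -170.5 170 88.9
```

```text
t 0.75 at [ 131.2 -534.1  190.5] yaw 13.8 gap 94.1 j [-1.4   0.3   1.52  0.    1.32 -0.07] shift [ 479.9 -256.6   20.6] roll -75.1
```

Emit:
send_rows([
  [[1, 40, -21, 2, -7], [1, 80, -43, 4, -14], [1, 120, -64, 6, -21], [1, 160, -86, 7, -28], [1, 200, -107, 9, -35], [1, 240, -128, 10, -42], [1, 280, -150, 12, -49], [1, 320, -171, 14, -56], [1, 360, -192, 15, -63], [1, 400, -214, 17, -70]],
])

```text
clock: 1.75
eef_pos: [469.9, -229.5, 173.8]
eef_rot: [3.141, 0.0, 1.468]
wrist_force: [0.1, -1.0, 0.1]
finger_gap: 94.1
```

```bash
python3 go.py 536 -170.5 130 88.9
```

```text
t 1.75 at [ 469.9 -229.5  173.8] yaw 84.1 gap 94.1 j [-0.52  0.25  1.62 -0.    1.27 -0.42] shift [65.5 59.7 43.8] roll -4.8
```

Emit:
send_rows([
  [[1, 20, 18, 10, -2], [1, 43, 39, 20, -4], [1, 65, 59, 32, -5], [1, 65.5, 59.7, 44, -5], [1, 65.5, 59.7, 44, -5]],
])

```text
clock: 2.25
eef_pos: [534.3, -171.7, 127.8]
eef_rot: [-3.139, -0.001, 1.551]
wrist_force: [-0.5, -0.0, 0.5]
finger_gap: 94.0
```

```bash
python3 - <<'E'
from h import *
c=manip.camera("side"); save("s2",cv2.resize(c["img"][60:260,180:440],None,fx=3,fy=3,interpolation=cv2.INTER_CUBIC))
from meas import mask
m=mask(c,"divider_grip")
if m is not None:
    ys,xs=np.where(m); print(xs.min(),xs.max(),ys.min(),ys.max())
for g in(532,536,540): print(g,topix(c,[[g,-170.5,86],[g-8,-145.5,86],[g-8,-195.5,86]]).round(1).tolist())
hsv=cv2.cvtColor(c["img"],cv2.COLOR_RGB2HSV)
E
python3 go.py 536 -170.5 69 88.9
```

```text
303 342 145 179
532 [[325.2, 150.2], [321.3, 156.1], [333.8, 147.2]]
536 [[324.0, 149.6], [320.1, 155.4], [332.6, 146.5]]
540 [[322.7, 148.9], [318.9, 154.7], [331.4, 145.8]]
t 2.35 at [ 534.6 -172.8  129.8] yaw 88.8 gap 94.0 j [-0.38  0.38  1.56 -0.    1.2  -0.36] shift [ 2.3  1.4 60.8] roll -0.1
```

View pics/s2.png

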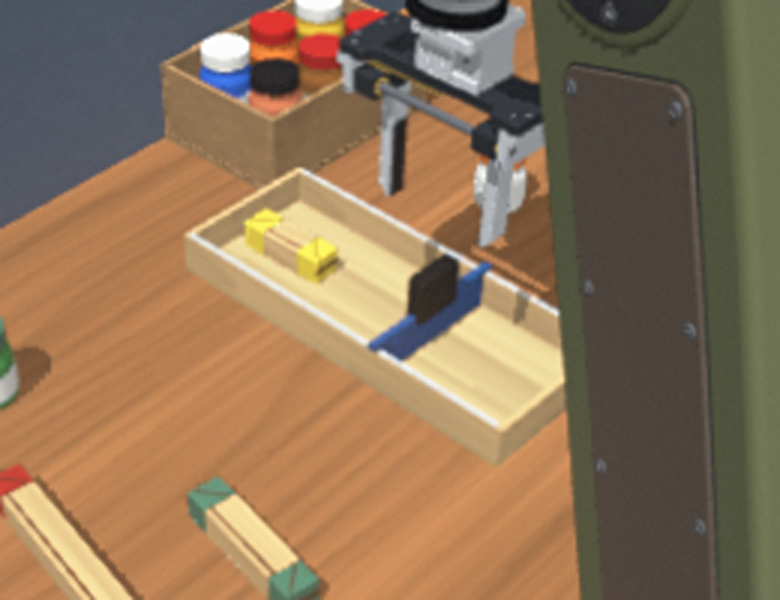

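The side view shows the gripper straddling the black grip at crop (433,288), about (324,148) in pixels. That agrees with the projected point, so I'll descend and grasp.

Emit:
send_rows([
  [[1, 2, 1, 20, 0], [1, 2, 1, 45, 0], [1, 2, 1, 60, 0], [1, 2, 1, 60, 0], [0, 2, 1, 60, 0], [0, 2, 1, 60, 0], [0, 2, 1, 60, 0], [0, 2, 1, 60, 0], [0, 2, 1, 60, 0], [0, 2, 1, 60, 0]],
], newtons=15)

```text
clock: 3.35
eef_pos: [536.1, -170.3, 69.7]
eef_rot: [3.141, 0.0, 1.55]
wrist_force: [0.5, 0.1, 0.3]
finger_gap: 49.3
```

```bash
python3 go.py 646 -173 70 88.9; python3 -c "
from h import *; print(manip.read_state()['wrist_force'])"
```

```text
t 3.35 at [ 536.1 -170.3   69.7] yaw 88.8 gap 49.3 j [-0.37  0.45  1.61 -0.    1.08 -0.35] shift [ -0.4 109.9  -0.3] roll -0.1
[0.52899268 0.13024348 0.25887836]
```

Emit:
send_rows([
  [[0, 0, 0, 0, 0], [0, 0, 0, 0, 0], [0, 0, 0, 0, 0], [0, 0, 0, 0, 0], [0, 0, 0, 0, 0], [0, 0, 0, 0, 0]],
])

```text
clock: 3.95
eef_pos: [536.2, -170.3, 69.6]
eef_rot: [3.141, 0.0, 1.55]
wrist_force: [0.8, -0.6, -0.1]
finger_gap: 17.1
```

```bash
python3 go.py 646 -173 70 88.9
```

```text
t 3.95 at [ 536.2 -170.3   69.6] yaw 88.8 gap 17.1 j [-0.37  0.45  1.61  0.    1.08 -0.35] shift [ -0.4 109.9  -0.4] roll -0.1
```

Emit:
send_rows([
  [[0, 0, 10, 0, 0], [0, 0, 25, 0, 0], [0, 0, 40, 0, 0], [0, 0, 55, 0, 0], [0, 0, 70, 0, 0], [0, 0, 85, 0, 0], [0, 0, 98, 0, 0], [0, 0, 106, 0, 0], [0, 0, 110, 0, 0], [0, 0, 110, 0, 0]],
])

```text
clock: 4.95
eef_pos: [646.6, -172.2, 69.5]
eef_rot: [3.141, -0.0, 1.55]
wrist_force: [1.3, 4.9, 2.0]
finger_gap: 17.3
```

Emit:
send_rows([
  [[0.7, 0, 0, 0, 0], [0.7, 0, 0, 0, 0], [0.7, 0, 0, 0, 0], [0.7, 0, 0, 0, 0], [0.7, 0, 0, 0, 0], [0.7, 0, 0, -20, 0], [0.7, 0, 0, -60, 0], [1, 0, 0, -100, 0], [1, 0, 0, -100, 0]],
])

```text
clock: 5.85
eef_pos: [647.9, -173.2, 176.0]
eef_rot: [3.133, 0.003, 1.55]
wrist_force: [0.1, -0.4, 0.7]
finger_gap: 78.7
```

```bash
python3 go.py 557.5 214.5 100 170
```

```text
t 5.85 at [ 647.9 -173.2  176. ] yaw 88.8 gap 78.7 j [-0.32  0.58  1.16 -0.    1.4  -0.29] shift [385.9 -99.2  74. ] roll -81.2
```

Emit:
send_rows([
  [[1, 39, -9, 0, -8], [1, 78, -18, 0, -16], [1, 117, -27, 0, -24], [1, 156, -36, 0, -32], [1, 195, -45, 0, -40], [1, 234, -54, 0, -48], [1, 273, -63, 0, -56], [1, 312, -72, 0, -64], [1, 351, -81, 0, -72], [1, 386, -89, 0, -80.5]],
])

```text
clock: 6.85
eef_pos: [564.4, 216.9, 169.1]
eef_rot: [-3.141, -0.0, 2.961]
wrist_force: [-0.0, 0.1, -0.4]
finger_gap: 93.8
```

```bash
python3 go.py 557.5 214.5 100 170; python3 - <<'E'
from meas import *
c=manip.camera("side"); L=manip.silhouettes("red_bar_mid",c); print([d["rect"] for d in L])
hsv=cv2.cvtColor(c["img"],cv2.COLOR_RGB2HSV); h,s,v=cv2.split(hsv)
red=(((h<6)|(h>174))&(s>170)&(v>50)); red[:200]=0; red[:,:160]=0; red[:,260:]=0
n,l,st,ce=cv2.connectedComponentsWithStats(red.astype(np.uint8))
for i in range(1,n):
    if st[i,4]>8: print("redend",st[i],ce[i].round(1),toworld(c,[ce[i]],20)[0].round(1))
save("s3",cv2.resize(c["img"][100:320,100:400],None,fx=2.6,fy=2.6,interpolation=cv2.INTER_CUBIC))
c=manip.camera("top")
m=mask(c,"divider_grip")
if m is not None: print("div",rect(c,m,60)) 
print("box",rect(c,mask(c,"bar_box"),40)); print("yel",rect(c,mask(c,"yellow_bar_mid"),34))
E
```

```text
t 6.85 at [564.4 216.9 169.1] yaw 169.6 gap 93.8 j [ 0.31  0.44  1.38 -0.    1.32 -1.08] shift [ 6.3 -3.6 69.1] roll -0.4
[[177.9, 215.6, 59.8, 73.6], [214.0, 310.3, 112.5, 56.6]]
redend [176 215  14  12  76] [182.4 219.9] [660.3 196.8  20. ]
redend [220 268  17  20 192] [227.9 276.9] [458.7 234.9  20. ]
div (array([ 647.2, -173.2]), array([150.3,  29.3]), 89.49)
box (array([ 585.3, -172.8]), array([159.3, 373.8]), -1.21)
yel (array([ 708.3, -170.6]), array([33.1, 83. ]), -0.17)
```

View pics/s3.png

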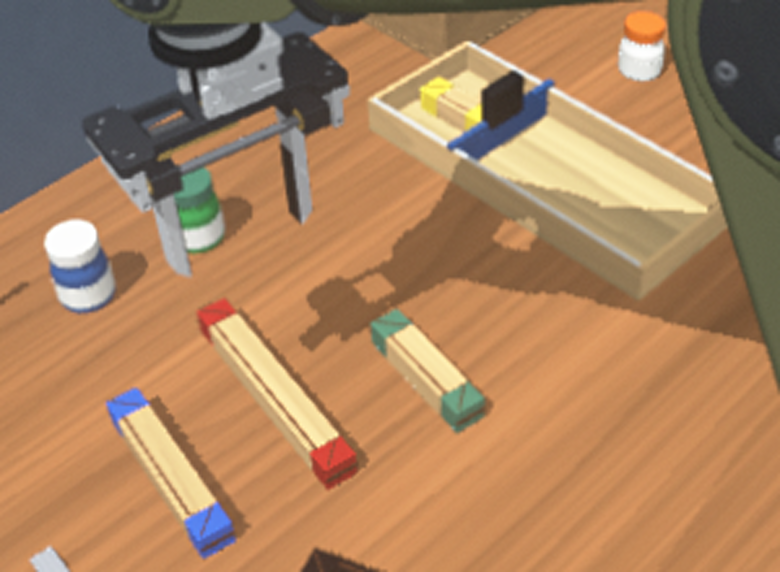

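The red bar is free between the open fingers in plan, at crop (280,390). The divider has moved, and the yellow bar is still flat behind it. Descending to the bar.

Emit:
send_rows([
  [[1, 5.5, -2.5, 0, 0], [1, 5.5, -2.5, 35, 0], [1, 5.5, -2.5, 75, 0], [1, 5.5, -2.5, 105, 0], [1, 5.5, -2.5, 115, 0], [1, 5.5, -2.5, 115, 0], [1, 5.5, -2.5, 115, 0]],
])

```text
clock: 7.85
eef_pos: [560.1, 213.7, 56.2]
eef_rot: [3.141, 0.002, 2.954]
wrist_force: [-0.9, 0.0, 0.3]
finger_gap: 93.9
```

```bash
python3 go.py 558.5 215.5 13 169.9
```

```text
t 7.85 at [560.1 213.7  56.2] yaw 169.3 gap 93.9 j [ 0.3   0.54  1.51 -0.    1.09 -1.08] shift [ 2.   1.4 43.2] roll -0.6
```

Emit:
send_rows([
  [[1, 2, 1.5, 20, -0.6], [1, 2, 1.5, 38, -0.6], [1, 2, 1.5, 43, -0.6], [0.4, 2, 1.5, 43, -0.6], [0.2, 2, 1.5, 43, -0.6], [0, 2, 1.5, 43, -0.6], [0, 2, 1.5, 43, -0.6], [0, 2, 1.5, 43, -0.6], [0, 2, 1.5, 43, -0.6], [0, 2, 1.5, 43, -0.6]],
], newtons=25)

```text
clock: 8.85
eef_pos: [557.6, 215.6, 11.6]
eef_rot: [3.142, 0.0, 2.965]
wrist_force: [-0.4, -0.0, 0.4]
finger_gap: 41.3
```

Emit:
send_rows([
  [[0, 0, 0, 0, 0], [0, 0, 0, 0, 0], [0, 0, 0, 0, 0], [0, 0, 0, 0, 0], [0, 0, 0, 0, 0]],
])

```text
clock: 9.35
eef_pos: [557.6, 215.6, 11.5]
eef_rot: [3.142, -0.0, 2.965]
wrist_force: [1.3, 0.2, -0.1]
finger_gap: 29.0
```

Emit:
send_rows([
  [[0, 0, 0, -10, 0], [0, 0, 0, -40, 0], [0, 0, 0, -80, 0], [0, 0, 0, -120, 0], [0, 0, 0, -140, 0], [0, 0, 0, -140, 0], [0, 0, 0, -140, 0]],
])

```text
clock: 10.05
eef_pos: [557.3, 215.5, 151.1]
eef_rot: [-3.141, -0.0, 2.965]
wrist_force: [0.3, -0.3, -1.2]
finger_gap: 28.7
```

```bash
python3 go.py 520 -171 155 178.8; python3 - <<'E'
from meas import *
c=manip.camera("side")
print([(np.round(d["rect"]),d["conf"]) for d in manip.find_in("red_bar_mid",c)])
save("s4",cv2.resize(c["img"][40:320,60:400],None,fx=2,fy=2,interpolation=cv2.INTER_CUBIC))
E
```

```text
t 10.05 at [557.3 215.5 151.1] yaw 169.9 gap 28.7 j [ 0.31  0.44  1.43 -0.    1.28 -1.09] shift [ -31.1 -387.1   -3.8] roll -8.9
[(array([170., 177.,  60.,  69.]), 0.85), (array([217., 316., 109.,  53.]), 0.82)]
```

View pics/s4.png

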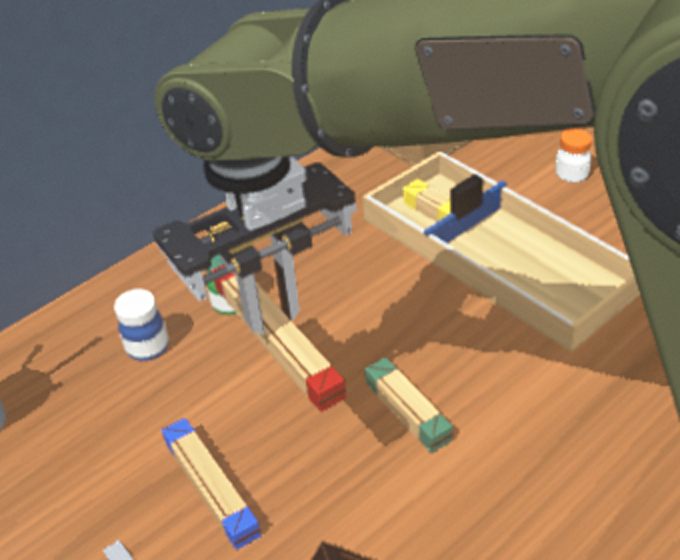

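The red bar is held level at the gripper, crop (290,330). Moving over the near compartment.

Emit:
send_rows([
  [[0, -2, -25, 0, -1], [0, -6, -65, 0, -2], [0, -10, -110, 0, -3], [0, -14, -155, 0, -4], [0, -18, -200, 0, -5], [0, -22, -245, 0, -6], [0, -26, -290, 0, -7], [0, -30, -335, 0, -8], [0, -33, -370, 0, -8.9], [0, -34.4, -386.4, 0, -8.9]],
])

```text
clock: 11.15
eef_pos: [522.7, -173.2, 150.2]
eef_rot: [3.141, -0.002, 3.119]
wrist_force: [-0.2, 1.7, -0.3]
finger_gap: 29.0
```

Emit:
send_rows([
  [[0, 0, 0, 0, 0], [0, 0, 0, 20, 0], [0, 0, 0, 50, 0], [0, 0, 0, 70, 0], [0, 0, 0, 70, 0], [0, 0, 0, 70, 0]],
])

```text
clock: 11.75
eef_pos: [524.0, -169.8, 81.9]
eef_rot: [3.141, -0.0, 3.121]
wrist_force: [-0.5, 0.1, -0.6]
finger_gap: 28.8
```

```bash
python3 go.py 523.5 -171 50 178.8; python3 - <<'E'
from meas import *
for n in("side","top"):
    c=manip.camera(n); r=manip.find_in("red_bar_mid",c); print([(np.round(d["rect"]),round(d["conf"],2)) for d in r])
    if n=="side": save("s5",cv2.resize(c["img"][80:260,220:460],None,fx=3.3,fy=3.3,interpolation=cv2.INTER_CUBIC))
    else: save("t5",cv2.resize(c["img"][70:260,320:420],None,fx=3.1,fy=3.1,interpolation=cv2.INTER_CUBIC))
    hsv=cv2.cvtColor(c["img"],cv2.COLOR_RGB2HSV); h,s,v=cv2.split(hsv)
    red=(((h<6)|(h>174))&(s>170)&(v>50)); n_,l,st,ce=cv2.connectedComponentsWithStats(red.astype(np.uint8))
    z=np.array(manip.read_state()["eef_pos"])[2]-11.5+28
    for i in range(1,n_):
        if st[i,4]>20: print("red",st[i],toworld(c,[ce[i]],z)[0].round(1))
E
cd pics; python3 -c "
import cv2,numpy as np
a=cv2.imread('s5.png');b=cv2.imread('t5.png');H=590
print(a.shape,b.shape)"
```

```text
t 11.75 at [ 524.  -169.8   81.9] yaw 178.8 gap 28.8 j [-0.38  0.42  1.63  0.    1.09 -1.93] shift [ 0.4 -1.2 31.9] roll 0.0
[(array([293., 127.,  71.,  52.]), 0.61), (array([216., 311., 111.,  57.]), 0.59)]
red [280  63  31  20 400] [ 827.1 -390.4   99.3]
red [263  64  15  11 143] [ 905.6 -357.6   99.3]
red [293 129  11  14  88] [ 616.2 -156.5   99.3]
red [352 163  12  16 141] [ 418.3 -151.3   99.3]
red [ 13 196  25  33  74] [883.8 473.8  99.3]
red [ 17 323  12  12 111] [596.  617.4  99.3]
[(array([167., 232.,  40.,  88.]), 0.73), (array([364., 138.,  13.,  23.]), 0.69), (array([425., 291.,  11.,  15.]), 0.64)]
red [437  22  22  21 351] [ 907.5 -359.7   99.2]
red [93 34 19 29 69] [861.1 488.2  99.2]
red [438  49  21  21 345] [ 837.1 -359.3   99.2]
red [460  50  27  27 519] [ 830.5 -422.2   99.2]
red [ 60 126  10  11  84] [650.8 573.3  99.2]
red [364 139  15  11 123] [ 624.7 -167.4   99.2]
(594, 792, 3) (589, 310, 3)
```

View pics/s5.png

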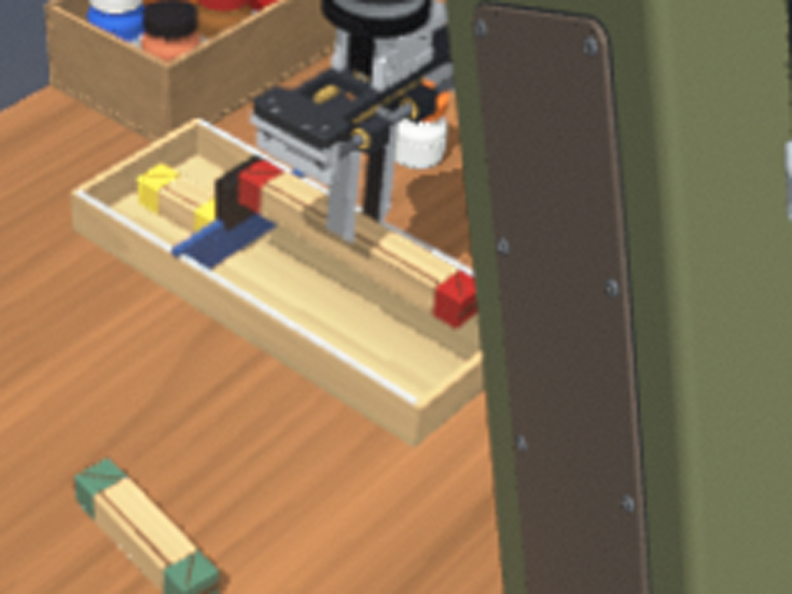

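The bar sits above the near compartment. Its far end at crop (258,185) is close to the grip block, and the measured bar centre is about x=527.5. I'll shift back 6 mm before lowering.

Emit:
send_rows([
  [[0, 3, -1, 0, 0], [0, 6, -1, 0, 0], [0, 6, -1, 0, 0], [0, 6, -1, 15, 0], [0, 6, -1, 28, 0], [0, 6, -1, 28, 0], [0, 6, -1, 28, 0]],
])

```text
clock: 12.65
eef_pos: [517.6, -171.7, 53.5]
eef_rot: [3.141, -0.001, 3.121]
wrist_force: [0.1, 0.2, -0.2]
finger_gap: 29.0
```

```bash
python3 go.py 518 -171 18 178.8; python3 - <<'E'
from meas import *
print(manip.read_state()["wrist_force"])
a=[]
for n in("side","top"):
    c=manip.camera(n)
    z=np.array(manip.read_state()["eef_pos"])[2]-11.5
    hsv=cv2.cvtColor(c["img"],cv2.COLOR_RGB2HSV); h,s,v=cv2.split(hsv)
    red=(((h<6)|(h>174))&(s>170)&(v>50)); n_,l,st,ce=cv2.connectedComponentsWithStats(red.astype(np.uint8))
    for i in range(1,n_):
        w=toworld(c,[ce[i]],z+(28 if n=="top" else 17))[0]
        if st[i,4]>20 and 380<w[0]<680 and abs(w[1]+171)<60: print("red",n,st[i],w.round(1))
    b=c["img"][90:250,230:400] if n=="side" else c["img"][85:245,330:405]
    a.append(cv2.resize(b,None,fx=3.2,fy=3.2,interpolation=cv2.INTER_CUBIC))
save("b6",np.hstack(a))
E
```

```text
t 12.65 at [ 517.6 -171.7   53.5] yaw 178.8 gap 29.0 j [-0.39  0.44  1.67  0.    1.03 -1.94] shift [-0.4  0.7 35.5] roll -0.0
[ 0.09866713  0.18815229 -0.23526519]
red side [295 138  12  14  85] [ 620.3 -171.8   59.4]
red side [353 172  10  16 120] [ 420.  -163.1   59.4]
red top [364 145  13  10 101] [ 617.2 -169.8   70.5]
```

View pics/b6.png

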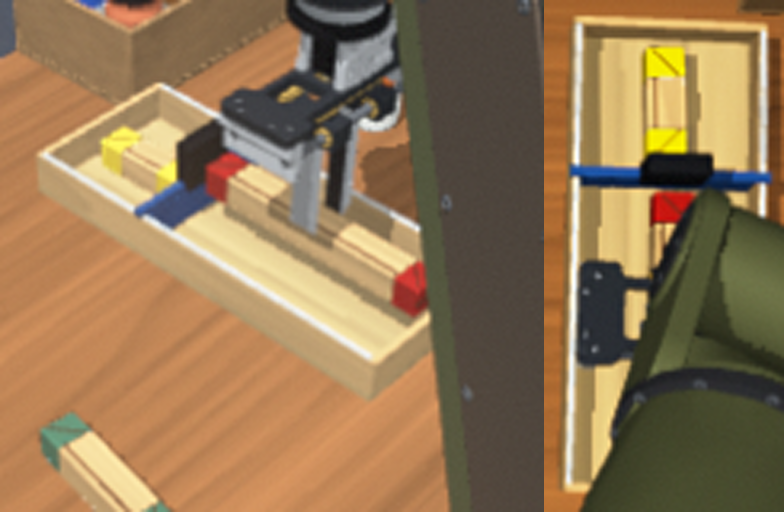

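The bar lies between the end wall and the divider in both views: far end at crop (672,207) of the top view, divider at (672,180). I'll lower it with a 2 mm trim forward.

Emit:
send_rows([
  [[0, -2, 0, 0, 0], [0, -2, 0, 8, 0], [0, -2, 0, 16, 0], [0, -2, 0, 23, 0], [0, -2, 0, 29, 0], [0, -2, 0, 32, 0], [0, -2, 0, 34, 0], [0, -2, 0, 35, 0], [0, -2, 0, 35, 0], [0, -2, 0, 35, 0]],
])

```text
clock: 13.75
eef_pos: [519.8, -171.8, 18.8]
eef_rot: [-3.141, 0.0, 3.121]
wrist_force: [-0.4, 0.8, -0.9]
finger_gap: 28.6
```

Emit:
send_rows([
  [[0, 0, 0, 1, 0], [0, 0, 0, 1.5, 0], [0.6, 0, 0, 1.5, 0], [0.6, 0, 0, 1.5, 0], [0.6, 0, 0, 1.5, 0], [0.6, 0, 0, 1.5, 0], [0.6, 0, 0, 1.5, 0], [0.6, 0, 0, 1.5, 0], [0.6, 0, 0, 1.5, 0]],
])

```text
clock: 14.65
eef_pos: [519.6, -171.7, 17.0]
eef_rot: [3.142, -0.0, 3.121]
wrist_force: [-0.0, -0.0, -1.3]
finger_gap: 56.2
```

Emit:
send_rows([
  [[0.6, 0, 0, -10, 0], [0.6, 0, 0, -40, 0], [0.6, 0, 0, -80, 0], [0.6, 0, 0, -120, 0], [0.6, 0, 0, -160, 0], [0.6, 0, 40, -180, 0], [0.6, 0, 85, -180, 0], [0.6, 0, 130, -180, 0], [0.6, 0, 175, -180, 0], [0.6, 0, 220, -180, 0]],
])

```text
clock: 15.65
eef_pos: [524.0, 50.0, 198.1]
eef_rot: [3.142, 0.001, 3.12]
wrist_force: [0.6, -0.3, 0.4]
finger_gap: 56.5
```

```bash
python3 go.py 520 200 200 178.8
```

```text
t 15.65 at [524.   50.  198.1] yaw 178.8 gap 56.5 j [ 0.03  0.24  1.58  0.    1.32 -1.52] shift [  7.1 149.9  -1.9] roll -0.0
```

Emit:
send_rows([
  [[0.6, 0, 45, 0, 0], [0.6, 0, 90, 0, 0], [0.6, 0, 130, 0, 0], [0.6, 0, 150, 0, 0], [0.6, 0, 150, 0, 0]],
])

```text
clock: 16.15
eef_pos: [527.0, 200.4, 197.6]
eef_rot: [3.141, 0.0, 3.124]
wrist_force: [0.2, -1.0, 0.7]
finger_gap: 56.4
```

```bash
python3 - <<'E'
from meas import *
a=[]
for n in("side","top"):
    c=manip.camera(n)
    hsv=cv2.cvtColor(c["img"],cv2.COLOR_RGB2HSV); h,s,v=cv2.split(hsv)
    red=(((h<6)|(h>174))&(s>170)&(v>50)); n_,l,st,ce=cv2.connectedComponentsWithStats(red.astype(np.uint8))
    for i in range(1,n_):
        w=toworld(c,[ce[i]],34 if n=="top" else 24)[0]
        if st[i,4]>20 and 380<w[0]<680 and abs(w[1]+171)<60: print("red",n,st[i],w.round(1))
    b=c["img"][90:250,230:400] if n=="side" else c["img"][85:245,330:405]
    a.append(cv2.resize(b,None,fx=3.2,fy=3.2,interpolation=cv2.INTER_CUBIC))
for t,z in(("bar_box",40),("yellow_bar_mid",34),("red_bar_mid",34),("divider_grip",60)):
    m=mask(c,t,(368,165) if "bar_mid" in t else None)
    if m is not None: print(t,rect(c,m,z))
save("b7",np.hstack(a))
E
```

```text
red side [294 149  11  13  75] [ 621.2 -170.6   24. ]
red side [351 183  13  12  75] [ 425.3 -169.2   24. ]
red top [361 147  13   9 104] [ 617.6 -171.5   34. ]
red top [359 225  13  10 113] [ 422.1 -167.7   34. ]
bar_box (array([ 585.4, -172. ]), array([161. , 373.9]), -1.2)
red_bar_mid (array([ 519.1, -168.2]), array([ 36.5, 220.8]), -1.24)
divider_grip (array([ 647. , -171.9]), array([152.7,  28.8]), 89.62)
```

View pics/b7.png

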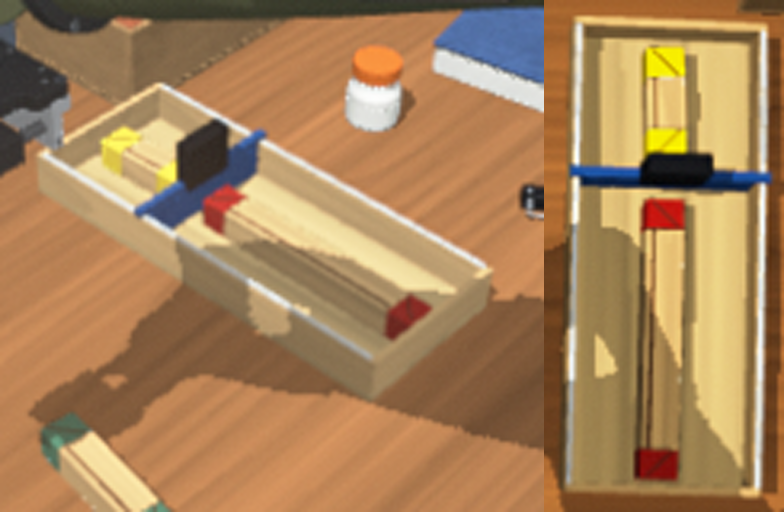

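The red bar lies flat in the near compartment, with ends at crop (663,213) and (657,465) and gaps at both. The yellow bar is flat in the far compartment and the gripper is clear.

```bash
python3 -c "
from cell import manip
print(manip.sign_off())"
```

```text
the job is handed in; nothing more can be done
None
```

The job is done and handed in at about 16.5 s of the 51 s allowed. I gripped the divider's black block and slid it 110 mm away from the robot. The near compartment is now about 237 mm long. I then picked up the red-ended bar and laid it lengthwise in the near compartment.

Last checks, all from camera measurements:
- **Red bar:** both cameras show it flat, centred near x = 520 to 523 with the box's own turn (−1.2°). There is a gap of several millimetres at the near wall and about 10 mm at the divider.
- **Divider:** it stayed where I left it, at x ≈ 647.
- **Yellow bar:** it shows flat in the far compartment in the final picture, though the last network query for it returned nothing. An earlier query, after the divider was moved, did find it there.
- **Gripper and forces:** the gripper was more than 350 mm away, touching nothing. The highest wrist force I read was about 5 N.

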